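# Make up two baking kits on the cupboard shelf

### The job

Make up two baking kits. In the round springform pan, stand the glass ramekin and the large muffin cup side by side on its bottom; in the loaf tin, lay the pastry brush flat along its length and stand the wooden tamper (draw it up out of its holder) and the mini muffin cup upright on its bottom beside the brush. Set the glass down without dropping it, do not tip the tamper over, and leave the pan, the tin, the spice jar and the ring cutter where they stand.

Things in the scene. Friction and masses are not known exactly. Their poses are not given: they have to be found in the camera images.
- pan: Springform pan of bright steel, loose, 0.6 kg: round and open-topped, outer diameter 200 mm, 60 mm high, wall 4 mm, inner bottom 4 mm above its underside. Origin: centre of the underside, z up. The lever clasp sticks out of the wall to 115 mm from the axis on its -x side.
- tin: Dark non-stick loaf tin, loose, 0.6 kg: open-topped, outside 240 mm (its x) by 130 mm (its y) by 60 mm high, walls upright and 4 mm thick, inner bottom 4 mm above its underside; a thin lip sticks out 14 mm at each end of the rim. Origin: centre of the underside, z up.
- holder: Steel tamper holder fixed to the shelf: a round plate 84 mm across and 6 mm thick with an upright tube on it, inner diameter 39 mm, outer 47 mm, its mouth 51 mm above the shelf. Origin: centre of the plate's underside, z up along the tube.
- tamper: Beech tart tamper, about 80 g, standing at the start in the holder's tube with 45 mm of its foot inside (1.5 mm play all round); only straight up does it come free. 120 mm tall: foot 36 mm across and 55 mm high, waist 24 mm across and 25 mm high, head 36 mm across over the top 40 mm (grip it there). Origin: centre of the foot's underside, z up along its axis.
- ramekin: Small clear glass ramekin, about 140 g: upright round wall, outer diameter 64 mm, 40 mm high, wall 4 mm, base 8 mm. Origin: centre of the underside, z up.
- big_cup: The large red silicone muffin cup (firm), about 30 g: open, 42 mm high, 64 mm across at the rim, 54 mm at the base, wall 3 mm. Origin: centre of the underside, z up.
- mini_cup: The mini red silicone muffin cup (firm), about 15 g: open, 30 mm high, 44 mm across at the rim, 36 mm at the base, wall 3 mm. Origin: centre of the underside, z up.
- brush: Pastry brush of beech with grey silicone bristles, about 60 g, lying flat, 190 mm long along its x and 14 mm thick throughout. Handle 18 mm wide from x = -95 to 30 mm; head and bristles 34 mm wide from x = 30 to 95 mm. Origin: middle of its length, at the underside (15 mm from the centre of mass), z up; it can be gripped across the handle there.
- jar: Bystander: closed amber glass spice jar with a dark lid, 44 mm across, 90 mm tall, 160 g, loose. Origin: centre of the underside, z up.
- cutter: Bystander: plain steel ring cutter, open at both ends, 58 mm across, 30 mm high, 60 g, loose. Origin: centre of the underside, z up.
There are look-alikes about, which are no part of the job. Leave any blue look-alike of the mini_cup alone.

How it is judged (in metres and radians):
At the end, for the whole second after the job is handed in: Ramekin and large cup upright (0.15 rad) on the pan's bottom (within 5 mm), centres within 85 mm of its axis; tamper and mini cup upright on the tin's bottom inside its walls; brush flat (0.12 rad) on the tin's bottom, within 0.35 rad of its length; pan and tin upright; all at rest (z of ramekin in the frame of pan between 0 and 0.009 m and angle between each of ramekin, big_cup, tamper, mini_cup's own z axis and vertical below 0.15 rad and horizontal distance between each of ramekin, big_cup and pan below 0.085 m and linear speed of each of ramekin, big_cup, tamper, mini_cup, brush, pan, tin below 0.02 m/s and angular speed of each of ramekin, big_cup, tamper, mini_cup, brush below 0.2 rad/s and z of big_cup in the frame of pan between 0 and 0.009 m and z of tamper in the frame of tin between 0 and 0.009 m and x of tamper in the frame of tin between -0.116 and 0.116 m and y of tamper in the frame of tin between -0.061 and 0.061 m and z of mini_cup in the frame of tin between 0 and 0.009 m and x of mini_cup in the frame of tin between -0.116 and 0.116 m and y of mini_cup in the frame of tin between -0.061 and 0.061 m and z of brush in the frame of tin between 0 and 0.009 m and angle between brush's own z axis and vertical below 0.12 rad and x of brush in the frame of tin between -0.116 and 0.116 m and y of brush in the frame of tin between -0.061 and 0.061 m and angle between the x axis of brush and the x axis of tin, either way round below 0.35 rad and angle between each of pan, tin's own z axis and vertical below 0.1 rad); the robot touches nothing.
It fails at once if the glass ramekin is dropped (falls free of the fingers at over 0.7 m/s) (linear speed of ramekin above 0.7 m/s and contact force between the fingers and ramekin below 0.1 N).
It fails at once if the tamper is tipped over (angle between tamper's own z axis and vertical above 0.8 rad).
It fails at once if the spice jar or the ring cutter is pushed more than 30 mm away or knocked over (distance of any of jar, cutter from where it was at the start of the episode above 0.03 m or angle between any of jar, cutter's own z axis and vertical above 0.6 rad).
It fails at once if the pan or the tin is shifted more than 40 mm (distance of any of pan, tin from where it was at the start of the episode above 0.04 m).
It also fails if it takes over 134 s, if anything falls off the work surface, if the arm or the gripper's body presses on something with over 40 N, if the wrist force passes 120 N, or if a joint passes its speed limit or range.

### The arm

A 6-joint arm with a two-finger parallel gripper is mounted at the origin on the work surface. World frame = base frame: x ahead of the robot, y to its left, z up, the work surface at z = 0. Lengths are in mm, angles in rad, forces in N, time in s.
With the tool pointing down it reaches from about 275 to 825 mm from the base axis. Payload 4.9 kg.
Tool frame: the origin (TCP) lies midway between the tips of the shut fingers; the grasp point (between the pads) lies 19 mm behind it; z points along the fingers, y is the line along which they close (so a half turn about z gives the same grasp; the last joint's range is limited). The gripper opens to 85 mm and grips with 20 to 120 N. Pads are 22 mm wide; open, the fingers measure 114 mm over their backs; the gripper's body (76 mm by 85 mm) begins 54 mm behind the grasp point. The pads swing forward as they close: fully open they stand 13 mm farther back than shut.
Start: joints at [1.081, 0.326, -0.193, 1.052, 0, 1.437], TCP at [191.583, 515.572, 231.281] pointing down, gripper open.
Joint ranges: [-2.65, 2.65], [-0.97, 1.79], [-1.3, 1.35], [-1.93, 2.1], [-1.47, 1.37], [-3.14, 3.14]. Speed limits (rad/s): [2.57, 2.57, 3.14, 3.14, 3.14, 3.14].

### API

Orientations are given as a unit quaternion [x, y, z, w].
In Python, from station import env, viewer, order gives the robot as it stands.
- The arm moves only by the tool play_rows, never from a script. Its argument "targets" is a list of rows, each a list of 4 numbers: the shift along the world's x, y, z in mm, then the turn about the world's z in rad. In form: [[tx, ty, tz, yaw], ...]. A call has 1 to 20 rows; each row is the pose to reach, as a shift and turn from the pose commanded when the call began; what a row does not reach only later rows make up. A row lasts 1/12 s, in which the tool goes at most 41.7 mm and 7.16 degrees, less where a joint would pass 70% of its speed; a pose out of reach is approached as far as the arm can. A call with a gripper value outside its range is refused whole. "jaw" is the opening, from 0 (shut) to 1 (fully open), set as the call begins (left out, the last holds). The fingers move at their own pace and stop on an object; "squeeze" is the grip in N (left out, the last holds). Time passes only in rows, so rows that repeat a pose let the fingers close. It gives the time, the measured TCP pose, the force, the opening and the grip force at its end, in the units of the state.
- env.read_state(): the state, without advancing time (a new reading comes with each control period).
- viewer.capture(name): name is "scene" or "top" or "wrist"; returns a dict with "pixels" (480x640x3 uint8, red, green, blue), "intrinsics" (3x3 intrinsics, pixels), "view" (4x4, takes a point from world to camera coordinates); the wrist camera has in their place "mount" (4x4, takes a point from camera to tool coordinates, whose origin is the TCP and whose axes are the flange's). Camera axes: x right, y up, looking along -z (the intrinsics and any distortion apply to the point x, -y, -z); pixel columns grow to the right and rows downward; lengths in mm; the calibration is good to about 2 mm. A picture is of the moment at which its call begins: read the wrist's pose just before it. There is no depth.
- order.hand_in(): hands the job in; it is judged then, once.
The state is a dict: "clock": time; "joint_positions": joint angles; "qd": joint speeds; "tau": joint torques, N m; "eef_pos": TCP position; "tcp_rot": TCP orientation; "force": force on the tool from outside, world axes, zero at the start; "moment": the same for the moment, N m; "finger_gap": finger opening in mm; "finger_force": force on a finger pad.
Only numpy, scipy, OpenCV 4.12 (cv2) and the standard library are available. Lean on these libraries where they do the work, as an engineer would, in place of code of your own. Each camera call takes 0.05 s, during which the arm holds its last target. There are 200 camera calls.

## Working session

There is one attempt and no reset: what is moved stays moved. The work goes in short steps, Python scripts to look and compute and a tool call to move; the robot and the scene stay as the last step left them, time stands still between calls to the robot, and variables do not carry over. Pictures are saved under pics/ and viewed, at most 14 in all, crops included, and the job is handed in when it is done.

Besides the shell and the picture viewer there is one more tool, called after "Request:" by a JSON object that holds its "fn" and its "kwargs", one argument or row to a line. play_rows: Moves the arm, as the interface text tells. Its arguments: {"type":"object","properties":{"targets":{"type":"array","items":{"type":"array","items":{"type":"number"}}},"jaw":{"type":"number"},"squeeze":{"type":"number"}},"required":["targets"]}

```bash
ls; mkdir -p pics
cat > h.py <<'E'
import numpy as np, cv2
from station import env, viewer, order
def save(n,img): cv2.imwrite(f'pics/{n}.png',cv2.cvtColor(np.ascontiguousarray(img),cv2.COLOR_RGB2BGR))
def ray(c,u,v):
    K=np.array(c['intrinsics']);V=np.array(c['view'])
    d=np.linalg.inv(K)@np.array([u,v,1.]);d=np.array([d[0],-d[1],-d[2]])
    R=V[:3,:3];return -R.T@V[:3,3],R.T@d
def plane(c,u,v,z):
    o,d=ray(c,u,v);return o+d*(z-o[2])/d[2]
def proj(c,p):
    K=np.array(c['intrinsics']);V=np.array(c['view'])
    q=V[:3,:3]@np.array(p,float)+V[:3,3];q=K@np.array([q[0],-q[1],-q[2]]);return q[:2]/q[2]
E
python3 - <<'E'
from h import *
s=env.read_state();print(s)
for n in ['scene','top']:
    c=viewer.capture(n);save(n+'0',c['pixels']);print(n,c.keys(),c['intrinsics'],c['view'])
    import pickle;pickle.dump({k:c[k] for k in c},open(n+'.pkl','wb'))
E
```

```text
pics
{'clock': 0.0, 'joint_positions': array([ 1.08080845e+00,  3.26930417e-01, -1.93599160e-01,  1.05197978e+00,
        2.04649039e-06,  1.43659396e+00]), 'qd': array([-1.06774344e-03, -1.37500536e-03, -2.52087159e-05,  7.47058738e-04,
        3.99613761e-04,  1.29371609e-03]), 'tau': array([-1.38288698e-05, -4.43395650e+01,  2.62441581e+01,  1.55269483e-02,
       -3.55056682e-05,  5.66768307e-06]), 'eef_pos': array([191.29392421, 515.04207876, 230.50335709]), 'tcp_rot': array([ 1.76955917e-01,  9.84218406e-01, -8.14825046e-04, -2.63969654e-04]), 'force': array([ 0.54097891,  0.70789787, -0.29423262]), 'moment': array([-0.02340434, -0.00044754, -0.00025448]), 'finger_force': 0.0, 'finger_gap': 85.39613657735767}
scene dict_keys(['pixels', 'intrinsics', 'view']) [[537.6434481    0.         322.05445135]
 [  0.         537.6434481  240.60492429]
 [  0.           0.           1.        ]] [[ 8.16736240e-02  9.96615156e-01 -9.36220255e-03 -6.22130314e+01]
 [-7.09715787e-01  6.47518769e-02  7.01506020e-01  3.79977627e+02]
 [ 6.99737751e-01 -5.06500360e-02  7.12602030e-01 -1.58377088e+03]
 [ 0.00000000e+00  0.00000000e+00  0.00000000e+00  1.00000000e+00]]
top dict_keys(['pixels', 'intrinsics', 'view']) [[467.28108855   0.         320.75532414]
 [  0.         467.28108855 239.53583753]
 [  0.           0.           1.        ]] [[ 1.42072578e-02 -9.99434311e-01 -3.04829757e-02  1.15807999e+01]
 [ 9.94638475e-01  1.10028587e-02  1.02826270e-01 -5.81278137e+02]
 [-1.02432703e-01 -3.17804198e-02  9.94232139e-01 -9.05054788e+02]
 [ 0.00000000e+00  0.00000000e+00  0.00000000e+00  1.00000000e+00]]
```

View pics/top0.png

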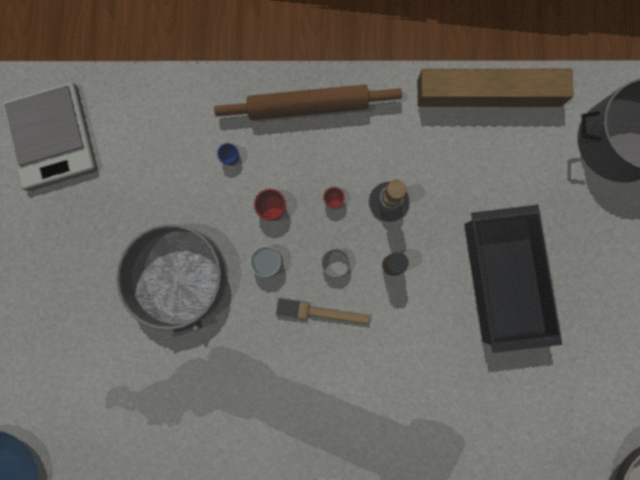

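View pics/scene0.png

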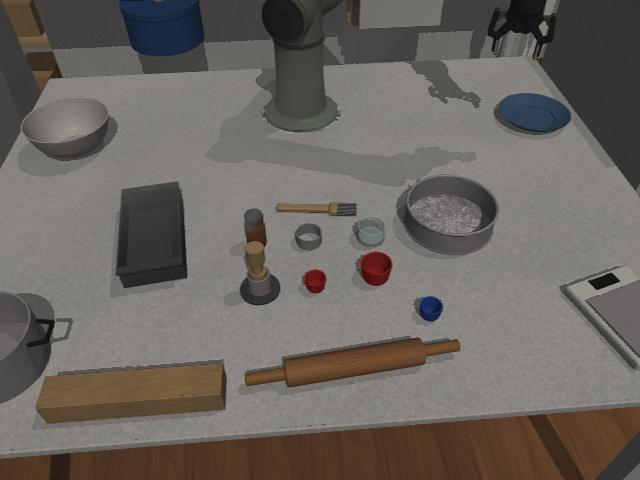

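Top view: the two red cups are at (270,205) (large) and (334,197) (mini), with a blue look-alike at (228,154). Ramekin is at (267,263), cutter (336,264), jar (396,264), holder with tamper (390,200), brush (323,312), pan (171,280) and tin (512,278). For mini_cup the candidates are red (334,197) and blue (228,154); the small red one fits, since mini_cup is red. I'll confirm in an enlarged crop and measure.

Run:
```python
from h import *
import pickle
c=pickle.load(open('top.pkl','rb'));s=pickle.load(open('scene.pkl','rb'))
im=c['pixels'];save('crop_top',cv2.resize(im[140:330,200:420],None,fx=3,fy=3,interpolation=cv2.INTER_CUBIC))
def blobs(c,name,f,amin=60):
    p=c['pixels'].astype(int);m=f(p[...,0],p[...,1],p[...,2]).astype(np.uint8)
    n,l,st,ce=cv2.connectedComponentsWithStats(m)
    for i in range(1,n):
        if st[i,4]>amin:
            k=max(cv2.findContours((l==i).astype(np.uint8),0,1)[0],key=len)
            print(name,st[i],cv2.fitEllipse(k) if len(k)>5 else '',cv2.minAreaRect(k))
red=lambda r,g,b:(r>1.6*g+10)&(r>1.6*b+10)
wood=lambda r,g,b:(r>1.3*b+10)&(g>b*1.1)
for n,cc in(('top',c),('scene',s)):
    blobs(cc,n+' red',red);blobs(cc,n+' wood',wood)
dark=lambda r,g,b:(r+g+b<170)
blobs(c,'dark',dark,200)
for n,u,v,z in [('pan',171,277,60),('tin',513,277,60),('ram',267,263,40),('big',270,205,42),('mini',334,197,30),('cut',336,264,30),('jar',396,264,90),('tamper',397,188,126),('brush',323,312,14)]:
    print(n,plane(c,u,v,z).round(1))
```

```text
top red [256 190  29  30 344] ((271.9483337402344, 206.56553649902344), (22.68991470336914, 28.886573791503906), 34.36274719238281) ((272.6640319824219, 207.18939208984375), (21.753366470336914, 30.058504104614258), 40.36453628540039)
top red [326 194  18  14 119] ((334.68115234375, 201.58944702148438), (11.147355079650879, 15.317253112792969), 69.2255859375) ((334.24139404296875, 201.39654541015625), (14.855627059936523, 12.81297779083252), 21.801410675048828)
top wood [    0     0   640    61 38532] ((314.4267272949219, 29.612834930419922), (62.842681884765625, 1086.8570556640625), 89.95870971679688) ((319.5, 30.0), (60.0, 639.0), 90.0)
top wood [ 420   69  153   30 4306] ((497.0601501464844, 82.81507110595703), (30.170583724975586, 209.37266540527344), 90.0578384399414) ((496.0, 83.5), (29.0, 152.0), 90.0)
top wood [ 215   85  186   29 2621] ((308.98101806640625, 99.08309936523438), (18.370159149169922, 181.49945068359375), 84.89193725585938) ((307.4448547363281, 99.33793640136719), (19.515687942504883, 186.18798828125), 85.2363510131836)
top wood [387 181  18  18 250] ((395.90167
[... 6205 characters left out ...]
 21.0), 0.0)
dark [  0 433  33  33 227] ((16.097423553466797, 452.0127868652344), (17.091739654541016, 42.101436614990234), 134.71142578125) ((16.144620895385742, 448.2198486328125), (42.65379333496094, 16.19582748413086), 27.299571990966797)
dark [613 448  27  32 276] ((625.136962890625, 465.6148376464844), (9.083001136779785, 40.71544647216797), 36.40888977050781) ((626.0554809570312, 463.2093811035156), (10.494311332702637, 39.62729263305664), 33.17851257324219)
pan [501.7 307.6  60. ]
tin [ 510.6 -348.    60. ]
ram [532.3 124.3  40. ]
big [648.1 121.   42. ]
mini [667.7  -6.6  30. ]
cut [532.5 -12.1  30. ]
jar [ 530.9 -123.1   90. ]
tamper [ 666.3 -120.6  126. ]
brush [436.8  12.9  14. ]
```

View pics/crop_top.png

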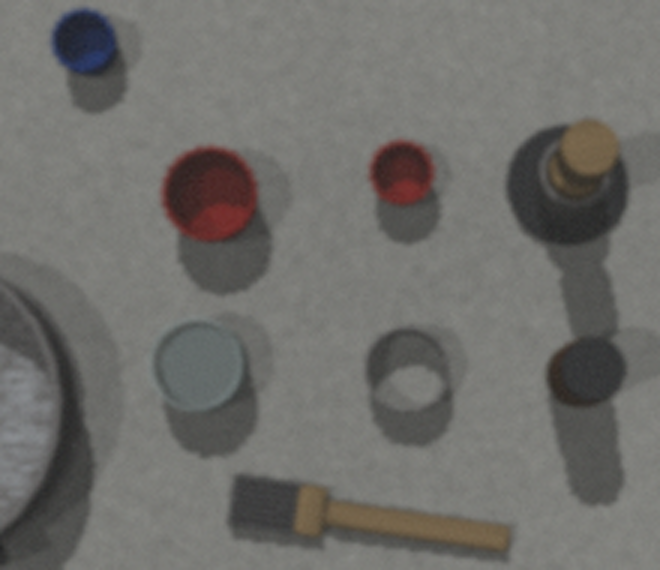

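The crop confirms the red mini cup, rim centre at crop (402,172) = top (334,197.3). The big cup rim is at (270,204.7), the ramekin rim at (266.7,262), the tamper head at (396.3,190) and the brush axis runs from (277.3,308) to (369.3,319). Next I'll look at the tin and pan rims.

Run:
```python
from h import *
import pickle
c=pickle.load(open('top.pkl','rb'));im=np.clip(c['pixels'].astype(float)*1.8,0,255).astype(np.uint8)
a=im[195:360,110:235];b=im[195:360,455:570]
save('crop2',cv2.resize(np.hstack([a,b]),None,fx=3.3,fy=3.3,interpolation=cv2.INTER_CUBIC))
s=pickle.load(open('scene.pkl','rb'))
def tri(p,q):
    (o1,d1),(o2,d2)=ray(c,*p),ray(s,*q)
    A=np.c_[d1,-d2];t=np.linalg.lstsq(A,o2-o1,rcond=None)[0]
    a,b=o1+t[0]*d1,o2+t[1]*d2;return ((a+b)/2).round(1),np.linalg.norm(a-b).round(1)
for n,u,v,z in [('ram',266.7,262,40),('big',270,204.7,42),('mini',334,197.3,30),('cut',335.7,262,30),('tamper',396.1,189.3,126),('plate',389.3,201.7,6),('brush',323.3,313.3,14),('b0',277.3,308,14),('b1',369.3,319,14)]:
    p=plane(c,u,v,z);print(n,p.round(1),'scene px of this',proj(s,p).round(1))
```

```text
ram [534.2 124.9  40. ] scene px of this [369.8 223.9]
big [648.7 121.   42. ] scene px of this [376.  261.6]
mini [667.1  -6.6  30. ] scene px of this [314.9 276.4]
cut [536.5 -11.5  30. ] scene px of this [308.4 231.8]
tamper [ 663.9 -119.   126. ] scene px of this [254.9 246.1]
plate [ 663.5 -120.5    6. ] scene px of this [259.9 286.4]
brush [434.3  12.2  14. ] scene px of this [315.8 205.7]
b0 [443.4 104.9  14. ] scene px of this [355.3 205.9]
b1 [424.5 -79.7  14. ] scene px of this [276.8 205.4]
```

View pics/crop2.png

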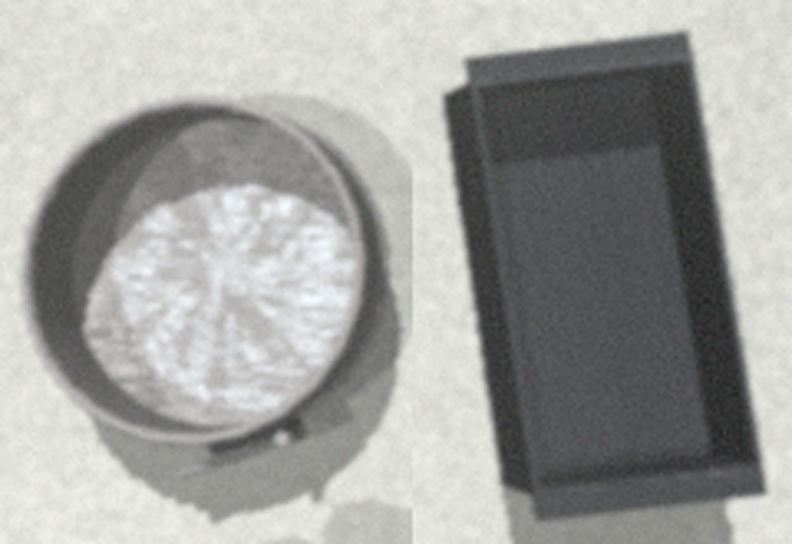

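The crop shows the pan rim ellipse centred at crop (195,271) with its clasp towards the robot. The tin lip corners are at crop (467,58), (687,33), (765,492) and (537,520).

Run:
```python
from h import *
import pickle
c=pickle.load(open('top.pkl','rb'))
print('pan',plane(c,110+195/3.3,195+271/3.3,60).round(1),plane(c,110+27/3.3,195+271/3.3,60).round(1),plane(c,110+363/3.3,195+271/3.3,60).round(1))
P=np.array([plane(c,455+(x-412.5)/3.3,195+y/3.3,60)[:2] for x,y in [(467,58),(687,33),(765,492),(537,520)]])
print(P.round(1),P.mean(0).round(1),np.linalg.norm(np.roll(P,-1,0)-P,axis=1).round(1))
d=(P[0]+P[1]-P[2]-P[3]);print('ang',np.degrees(np.arctan2(d[1],d[0])))
d=P[0]-P[1];print(np.degrees(np.arctan2(d[1],d[0]))-90)
d=P[3]-P[2];print(np.degrees(np.arctan2(d[1],d[0]))-90)
b=np.array([443.4-424.5,104.9+79.7]);print('brush ang',np.degrees(np.arctan2(b[1],b[0])),np.linalg.norm(b))
```

```text
pan [501.4 311.3  60. ] [500.1 411.5  60. ] [502.8 211.9  60. ]
[[ 633.5 -272.3]
 [ 649.4 -399.7]
 [ 387.  -434.5]
 [ 369.2 -306.6]] [ 509.8 -353.3] [128.3 264.7 129.1 266.6]
ang 7.476492794829491
7.1277383724195005
7.955448410178931
brush ang 84.15422483554345 185.56500208821708
```

Request:
{"fn": "play_rows", "kwargs": {
  "targets": [
    [343,-391,-100,0.356],
    [343,-391,-100,0.356],
    [343,-391,-100,0.356],
    [343,-391,-100,0.356],
    [343,-391,-100,0.356],
    [343,-391,-100,0.356],
    [343,-391,-100,0.356],
    [343,-391,-100,0.356],
    [343,-391,-100,0.356],
    [343,-391,-100,0.356],
    [343,-391,-100,0.356],
    [343,-391,-100,0.356],
    [343,-391,-100,0.356],
    [343,-391,-100,0.356],
    [343,-391,-100,0.356],
    [343,-391,-100,0.356],
    [343,-391,-100,0.356]
  ],
  "jaw": 1,
  "squeeze": 25
}}

```text
clock: 1.52
eef_pos: [533.6, 125.4, 131.2]
tcp_rot: [-0.001, 1.0, 0.0, -0.001]
force: [0.0, -0.1, -0.2]
finger_gap: 85.4
finger_force: 0.0
```

```bash
cat >> h.py <<'E'
from scipy.spatial.transform import Rotation as Rn
def wcap(n=None):
    s=env.read_state();c=dict(viewer.capture('wrist'));M=np.array(c['mount'])
    T=np.eye(4);T[:3,:3]=Rn.from_quat(s['tcp_rot']).as_matrix();T[:3,3]=s['eef_pos']
    c['view']=np.linalg.inv(T@M)
    if n: save(n,c['pixels'])
    return c
E
python3 - <<'E'
from h import *
c=wcap('w1');print(np.array(c['mount']).round(2),np.array(c['intrinsics']).round(0))
for p in [(534.2,124.9,40),(534.2,124.9,0),(566,125,40),(534,157,40)]:print(p,proj(c,p).round(0))
E
```

```text
[[   0.      0.95    0.3    75.89]
 [   1.     -0.     -0.      1.31]
 [   0.      0.3    -0.95 -142.07]
 [   0.      0.      0.      1.  ]] [[349.   0. 319.]
 [  0. 349. 236.]
 [  0.   0.   1.]]
(534.2, 124.9, 40) [317. 242.]
(534.2, 124.9, 0) [317. 227.]
(566, 125, 40) [317. 283.]
(534, 157, 40) [362. 242.]
```

View pics/w1.png

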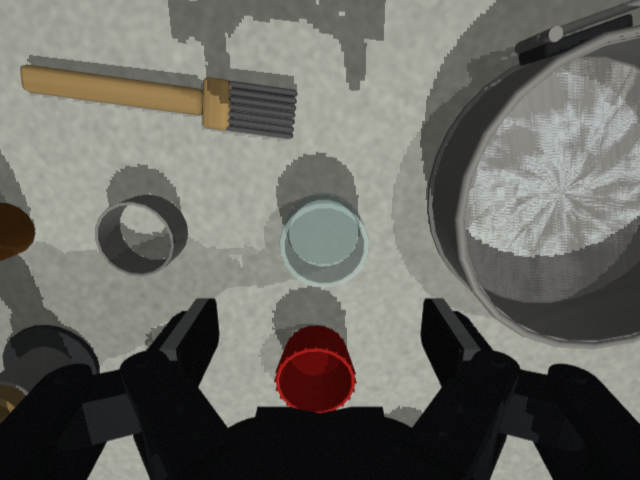

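The wrist view shows the ramekin rim centred at (324,242), slightly right of the predicted (317,242). The red big cup rim is at (316,380) and the cutter rim at about (137,237). I'll cross-check the offset.

Run:
```python
from h import *
c=wcap()
for n,u,v,z in [('ram',324.5,242,40),('big',316,380,42),('cut',137,237,30),('brushend',22,79,14),('brush bristle end',295,112,14)]:print(n,plane(c,u,v,z).round(1))
t=viewer.capture('top');s=viewer.capture('scene')
p=t['pixels'];a=cv2.resize(p[230:300,235:300],None,fx=6,fy=6,interpolation=cv2.INTER_CUBIC)
q=s['pixels'];b=cv2.resize(q[205:255,345:400],None,fx=7,fy=420/50,interpolation=cv2.INTER_CUBIC)
save('ram',np.hstack([a,b]))
```

```text
ram [534.5 130.5  40. ]
big [649.6 124.5  42. ]
cut [534.3  -6.5  30. ]
brushend [426.4 -76.7  14. ]
brush bristle end [447.1 109.6  14. ]
```

Request:
{"fn": "play_rows", "kwargs": {
  "targets": [
    [0,3,-40,0],
    [0,3,-80,0],
    [0,3,-100,0],
    [0,3,-115,0],
    [0,3,-125,0],
    [0,3,-127,0],
    [0,3,-127,0],
    [0,3,-127,0]
  ]
}}

```text
clock: 2.38
eef_pos: [535.4, 127.9, 5.3]
tcp_rot: [-0.0, 1.0, 0.0, 0.001]
force: [-0.4, 0.7, -0.2]
finger_gap: 85.5
finger_force: 0.0
```

Request:
{"fn": "play_rows", "kwargs": {
  "targets": [
    [0,0,0,0],
    [0,0,0,0],
    [0,0,0,0],
    [0,0,0,0],
    [0,0,0,0],
    [0,0,0,0],
    [0,0,0,0],
    [0,0,0,0],
    [0,0,0,0],
    [0,0,0,0]
  ],
  "jaw": 0,
  "squeeze": 30
}}

```text
clock: 3.22
eef_pos: [535.7, 127.9, 5.9]
tcp_rot: [-0.0, 1.0, 0.0, 0.001]
force: [-0.5, 1.4, 5.5]
finger_gap: 63.4
finger_force: 32.5
```

Request:
{"fn": "play_rows", "kwargs": {
  "targets": [
    [0,0,10,0],
    [0,0,30,0],
    [0,0,60,0],
    [0,0,90,0],
    [2,30,110,0],
    [3,70,110,0],
    [4,110,110,0],
    [5,150,110,0],
    [6,175,110,0],
    [6,184,110,0],
    [6,184,110,0],
    [6,184,110,0]
  ]
}}

```text
clock: 4.22
eef_pos: [540.2, 311.1, 114.4]
tcp_rot: [-0.0, 1.0, -0.001, -0.0]
force: [-0.1, -1.0, -2.3]
finger_gap: 63.3
finger_force: 34.0
```

Run:
```python
from h import *
c=wcap('w2');print(env.read_state()['eef_pos'])
for a in np.arange(0,6.3,1.57):print(proj(c,(501+100*np.cos(a),312+100*np.sin(a),60)).round(0))
```

```text
[540.2834876  310.34204028 114.37498263]
[319. 347.]
[495. 196.]
[319.  -9.]
[143. 195.]
[318. 347.]
```

View pics/w2.png

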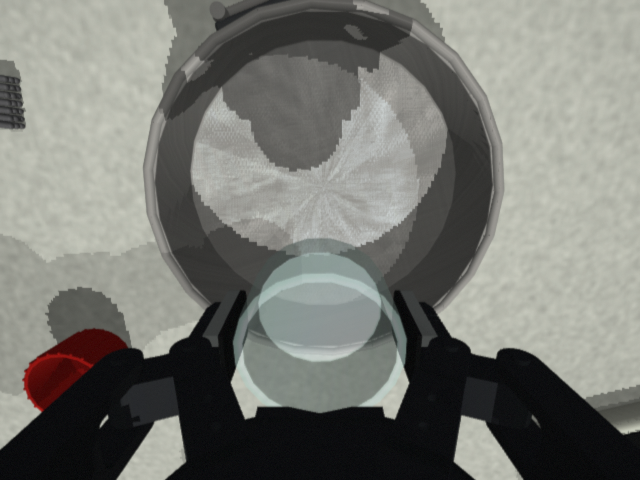

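Request:
{"fn": "play_rows", "kwargs": {
  "targets": [
    [1,2,-30,0],
    [1,2,-65,0],
    [1,2,-85,0],
    [1,2,-95,0],
    [1,2,-100,0],
    [1,2,-102,0],
    [1,2,-103,0],
    [1,2,-104,0],
    [1,2,-105,0],
    [1,2,-105,0]
  ]
}}

```text
clock: 5.1
eef_pos: [542.2, 313.9, 10.2]
tcp_rot: [-0.0, 1.0, 0.0, 0.001]
force: [0.2, 0.9, -1.9]
finger_gap: 63.4
finger_force: 34.0
```

Request:
{"fn": "play_rows", "kwargs": {
  "targets": [
    [0,0,-0.5,0],
    [0,0,-1,0],
    [0,0,-1.5,0],
    [0,0,-1.5,0]
  ]
}}

```text
clock: 5.43
eef_pos: [542.1, 313.9, 9.8]
tcp_rot: [-0.0, 1.0, 0.0, 0.001]
force: [-3.0, -3.3, 10.5]
finger_gap: 63.9
finger_force: 34.9
```

Request:
{"fn": "play_rows", "kwargs": {
  "targets": [
    [0,0,0,0],
    [0,0,0,0],
    [0,0,0,0],
    [0,0,0,0],
    [0,0,0,0]
  ],
  "jaw": 1
}}

```text
clock: 5.85
eef_pos: [541.6, 313.6, 7.7]
tcp_rot: [-0.0, 1.0, -0.0, -0.0]
force: [-0.3, -0.2, 0.4]
finger_gap: 85.7
finger_force: 0.0
```

Request:
{"fn": "play_rows", "kwargs": {
  "targets": [
    [0,0,10,0],
    [0,0,40,0],
    [0,0,80,0],
    [0,0,120,0],
    [30,-50,120,0],
    [60,-90,120,0],
    [90,-130,120,0],
    [105,-170,120,0],
    [107,-190,120,0],
    [107,-190,120,0],
    [107,-190,80,0],
    [107,-190,45,0],
    [107,-190,15,0],
    [107,-190,0,0],
    [107,-190,-5,0],
    [107,-190,-5,0],
    [107,-190,-5,0]
  ]
}}

```text
clock: 7.27
eef_pos: [649.4, 123.9, 3.9]
tcp_rot: [-0.0, 1.0, 0.0, 0.001]
force: [0.9, 0.6, 0.8]
finger_gap: 85.5
finger_force: 0.0
```

Request:
{"fn": "play_rows", "kwargs": {
  "targets": [
    [0,0,0,0],
    [0,0,0,0],
    [0,0,0,0],
    [0,0,0,0],
    [0,0,0,0],
    [0,0,0,0],
    [0,0,0,0],
    [0,0,0,0],
    [0,0,0,0],
    [0,0,0,0]
  ],
  "jaw": 0,
  "squeeze": 25
}}

```text
clock: 8.1
eef_pos: [650.2, 123.8, 5.3]
tcp_rot: [-0.0, 1.0, 0.0, 0.002]
force: [-0.9, 0.6, 5.7]
finger_gap: 61.9
finger_force: 26.2
```

Request:
{"fn": "play_rows", "kwargs": {
  "targets": [
    [0,0,10,0],
    [0,0,30,0],
    [0,0,60,0],
    [0,0,90,0],
    [0,0,120,0],
    [0,0,120,0]
  ]
}}

```text
clock: 8.6
eef_pos: [653.0, 124.1, 131.3]
tcp_rot: [-0.0, 1.0, 0.0, 0.006]
force: [1.4, -0.4, 0.6]
finger_gap: 62.0
finger_force: 27.4
```

Run:
```python
from h import *
c=wcap('w3')
```

```text
(no output)
```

View pics/w3.png

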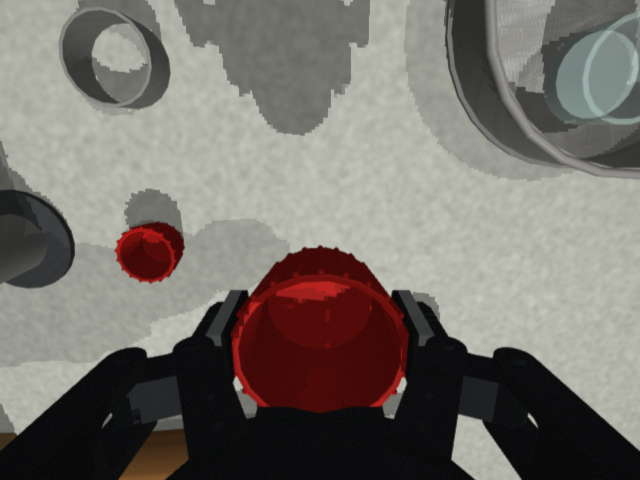

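Request:
{"fn": "play_rows", "kwargs": {
  "targets": [
    [-25,25,0,0],
    [-50,50,0,0],
    [-75,75,0,0],
    [-100,100,0,0],
    [-125,125,0,0],
    [-150,150,0,0],
    [-175,175,0,0],
    [-189,190,0,0],
    [-189,190,-20,0],
    [-189,190,-50,0],
    [-189,190,-80,0],
    [-189,190,-100,0],
    [-189,190,-107,0],
    [-189,190,-111,0],
    [-189,190,-113,0],
    [-189,190,-114,0],
    [-189,190,-115,0]
  ]
}}

```text
clock: 10.07
eef_pos: [460.5, 314.0, 9.2]
tcp_rot: [-0.0, 1.0, 0.0, 0.001]
force: [-3.6, -0.6, 12.1]
finger_gap: 62.2
finger_force: 27.9
```

Request:
{"fn": "play_rows", "kwargs": {
  "targets": [
    [0,0,0,0],
    [0,0,0,0],
    [0,0,0,0],
    [0,0,0,0],
    [0,0,0,0]
  ],
  "jaw": 1
}}

```text
clock: 10.48
eef_pos: [459.8, 313.6, 8.0]
tcp_rot: [-0.0, 1.0, 0.0, 0.0]
force: [0.4, -0.1, 0.1]
finger_gap: 85.4
finger_force: 0.0
```

Request:
{"fn": "play_rows", "kwargs": {
  "targets": [
    [0,0,10,0],
    [0,0,40,0],
    [0,0,80,0],
    [0,0,110,0],
    [0,-40,120,0.12],
    [0,-80,120,0.24],
    [0,-120,120,0.36],
    [0,-160,120,0.48],
    [-5,-200,120,0.6],
    [-10,-240,120,0.72],
    [-15,-280,120,0.84],
    [-24,-299,120,0.96],
    [-24,-299,120,1.08],
    [-24,-299,120,1.2],
    [-24,-299,120,1.32],
    [-24,-299,120,1.44],
    [-24,-299,120,1.466],
    [-24,-299,120,1.466]
  ]
}}

```text
clock: 11.98
eef_pos: [435.7, 14.5, 128.4]
tcp_rot: [-0.67, 0.743, -0.0, 0.0]
force: [-0.8, 0.2, 0.2]
finger_gap: 85.2
finger_force: 0.0
```

Request:
{"fn": "play_rows", "kwargs": {
  "targets": [
    [0,0,-20,0],
    [0,0,-40,0],
    [0,0,-60,0],
    [0,0,-60,0]
  ],
  "jaw": 0.5
}}

```text
clock: 12.32
eef_pos: [433.2, 14.9, 65.6]
tcp_rot: [-0.668, 0.744, 0.002, -0.002]
force: [-0.8, -1.0, 0.0]
finger_gap: 43.2
finger_force: 0.0
```

Run:
```python
from h import *
c=wcap('w4');print(env.read_state()['eef_pos'])
for x in(-95,30):
  a=np.radians(84);print(proj(c,(436+x*np.cos(a),15+x*np.sin(a),14)))
t=viewer.capture('top');save('pan1',cv2.resize(t['pixels'][220:340,110:240],None,fx=4,fy=4))
```

```text
[433.95097434  14.84101134  66.91058363]
[312.85348888  86.82331107]
[314.24577903 305.19759388]
```

View pics/w4.png

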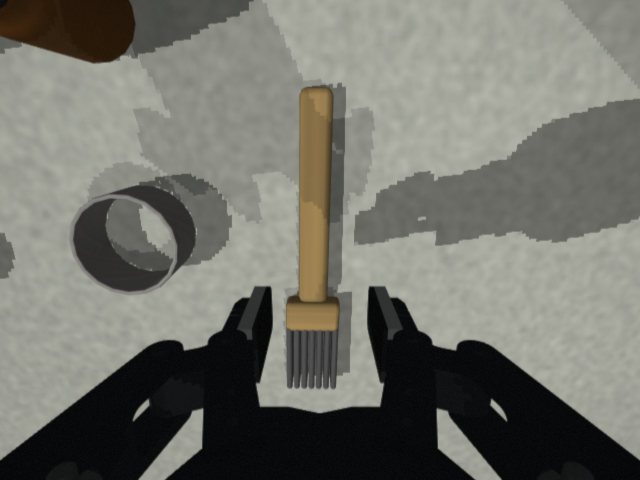

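View pics/pan1.png

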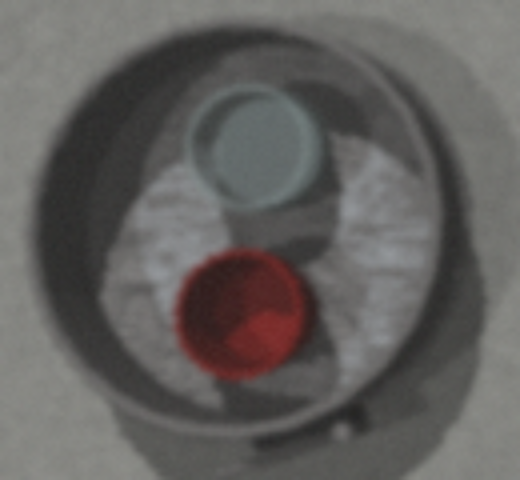

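The pan holds both pieces upright, ramekin at crop (252,147) and cup at (242,313). In the wrist view the brush handle (columns 300–332) lies centred between the fingers.

Request:
{"fn": "play_rows", "kwargs": {
  "targets": [
    [0,0,-25,0],
    [0,0,-45,0],
    [0,0,-57,0],
    [0,0,-62,0],
    [0,0,-63,0],
    [0,0,-63,0]
  ]
}}

```text
clock: 12.92
eef_pos: [436.4, 14.5, 5.6]
tcp_rot: [-0.669, 0.743, -0.0, 0.0]
force: [0.3, -0.0, -0.2]
finger_gap: 42.7
finger_force: 0.0
```

Request:
{"fn": "play_rows", "kwargs": {
  "targets": [
    [0,0,0,0],
    [0,0,0,0],
    [0,0,0,0],
    [0,0,0,0],
    [0,0,0,0],
    [0,0,0,0],
    [0,0,0,0],
    [0,0,0,0]
  ],
  "jaw": 0,
  "squeeze": 50
}}

```text
clock: 13.58
eef_pos: [436.7, 14.5, 6.0]
tcp_rot: [-0.669, 0.743, -0.001, 0.001]
force: [-1.0, 1.2, 7.5]
finger_gap: 16.5
finger_force: 49.4
```

Request:
{"fn": "play_rows", "kwargs": {
  "targets": [
    [0,0,5,0],
    [0,0,25,0],
    [0,0,60,0],
    [0,0,100,0],
    [0,0,130,0],
    [0,0,130,0]
  ]
}}

```text
clock: 14.08
eef_pos: [439.6, 14.1, 140.9]
tcp_rot: [-0.669, 0.743, -0.004, 0.003]
force: [0.6, -0.0, 0.0]
finger_gap: 16.3
finger_force: 49.2
```

Request:
{"fn": "play_rows", "kwargs": {
  "targets": [
    [8,-38,130,-0.12],
    [16,-76,130,-0.24],
    [24,-114,130,-0.36],
    [32,-152,130,-0.48],
    [40,-190,130,-0.6],
    [48,-228,130,-0.72],
    [56,-266,130,-0.84],
    [64,-304,130,-0.96],
    [72,-342,130,-1.08],
    [78,-392,130,-1.2],
    [78,-392,130,-1.335],
    [78,-392,130,-1.335],
    [78,-392,130,-1.335],
    [78,-392,130,-1.335],
    [78,-392,130,-1.335]
  ]
}}

```text
clock: 15.33
eef_pos: [513.3, -376.0, 264.8]
tcp_rot: [-0.066, 0.998, 0.0, -0.0]
force: [-0.4, 1.1, -0.1]
finger_gap: 16.3
finger_force: 49.3
```

Run:
```python
from h import *
print(env.read_state()['eef_pos'])
c=wcap('w5')
```

```text
[ 513.3210929  -376.01378732  264.84397989]
```

View pics/w5.png

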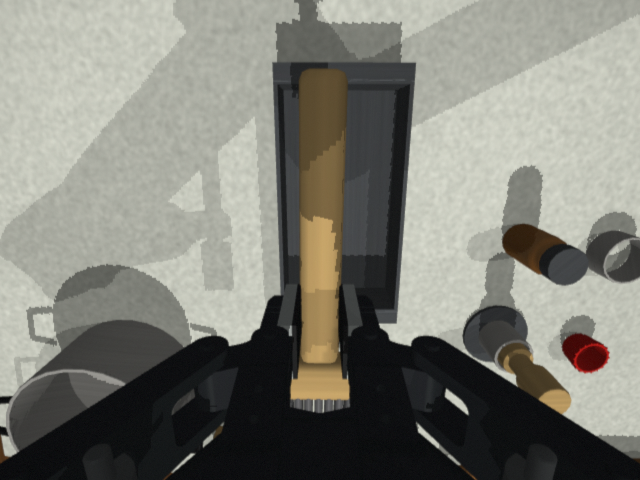

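Run:
```python
from h import *
c=wcap()
P=[plane(c,u,v,60)[:2] for u,v in [(272,63),(415,63),(397,322)]]
print(np.round(P,1),'centre',((P[0]+P[2])/2).round(1))
```

```text
[[ 388.6 -434.6]
 [ 371.3 -306.6]
 [ 634.  -269.9]] centre [ 511.3 -352.3]
```

Request:
{"fn": "play_rows", "kwargs": {
  "targets": [
    [0,0,-40,0],
    [0,0,-80,0],
    [0,0,-120,0],
    [0,0,-160,0],
    [0,0,-200,0],
    [0,0,-225,0],
    [0,0,-240,0],
    [0,0,-248,0],
    [0,0,-252,0],
    [0,0,-254,0],
    [0,0,-255,0],
    [0,0,-255,0]
  ]
}}

```text
clock: 16.43
eef_pos: [514.2, -375.9, 11.5]
tcp_rot: [-0.066, 0.998, 0.001, 0.001]
force: [-1.0, 5.3, 0.6]
finger_gap: 16.5
finger_force: 52.4
```

Request:
{"fn": "play_rows", "kwargs": {
  "targets": [
    [0,0,-1,0],
    [0,0,-1.5,0],
    [0,0,-1.5,0]
  ]
}}

```text
clock: 16.68
eef_pos: [514.9, -376.1, 10.8]
tcp_rot: [-0.066, 0.998, 0.0, 0.001]
force: [-0.8, 7.7, 5.0]
finger_gap: 16.4
finger_force: 52.3
```

Request:
{"fn": "play_rows", "kwargs": {
  "targets": [
    [0,0,0,0],
    [0,0,0,0],
    [0,0,0,0],
    [0,0,0,0]
  ],
  "jaw": 0.35
}}

```text
clock: 17.02
eef_pos: [514.5, -375.8, 10.6]
tcp_rot: [-0.067, 0.998, 0.001, 0.001]
force: [-2.0, 6.1, 4.5]
finger_gap: 30.1
finger_force: 0.0
```

Request:
{"fn": "play_rows", "kwargs": {
  "targets": [
    [0,0,10,0],
    [0,0,40,0],
    [0,0,80,0],
    [0,0,120,0],
    [0,0,160,0],
    [15,35,170,-0.12],
    [30,70,170,-0.24],
    [45,105,170,-0.36],
    [60,140,170,-0.48],
    [75,175,170,-0.6],
    [90,210,170,-0.72],
    [105,245,170,-0.84],
    [120,280,170,-0.96],
    [135,315,170,-1.08],
    [150,350,170,-1.2],
    [153,374,170,-1.32],
    [153,374,170,-1.44],
    [153,374,170,-1.571],
    [153,374,170,-1.571],
    [153,374,170,-1.571]
  ]
}}

```text
clock: 18.68
eef_pos: [667.3, -3.3, 180.2]
tcp_rot: [0.658, 0.753, 0.001, 0.001]
force: [-0.0, 0.7, 0.4]
finger_gap: 30.1
finger_force: 0.0
```

Request:
{"fn": "play_rows", "kwargs": {
  "targets": [
    [0,0,-40,0],
    [0,0,-80,0],
    [0,0,-110,0],
    [0,0,-110,0]
  ],
  "jaw": 0.8
}}

```text
clock: 19.02
eef_pos: [661.8, -3.5, 62.4]
tcp_rot: [0.659, 0.752, -0.003, -0.004]
force: [-2.5, 0.4, -1.3]
finger_gap: 68.3
finger_force: 0.0
```

Run:
```python
from h import *
print(env.read_state()['eef_pos'])
c=wcap('w6')
p=c['pixels'].astype(int);m=((p[...,0]>2*p[...,1]+15)).astype(np.uint8)
n,l,st,ce=cv2.connectedComponentsWithStats(m)
for i in range(1,n):
    if st[i,4]>100: print(st[i])
print(proj(c,(667,-3.5,30)),proj(c,(689,-3.5,30)),proj(c,(667,18.5,30)))
```

```text
[661.80338152  -3.541292    62.36791825]
[ 293  234   82   83 4958]
[329.35556819 277.68679616] [369.28610412 282.78338403] [335.27325549 239.48494584]
```

View pics/w6.png

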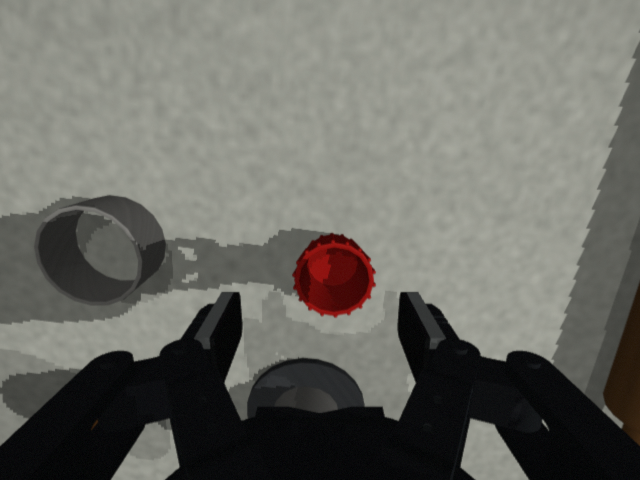

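The mini cup rim is at (335,278) between the open fingers (columns 235–405). Descending to grip it.

Request:
{"fn": "play_rows", "kwargs": {
  "targets": [
    [0,0,-25,0],
    [0,0,-45,0],
    [0,0,-57,0],
    [0,0,-63,0],
    [0,0,-65,0],
    [0,0,-65,0]
  ]
}}

```text
clock: 19.57
eef_pos: [667.4, -3.6, 4.4]
tcp_rot: [0.659, 0.752, 0.0, 0.001]
force: [-0.5, -0.2, -0.6]
finger_gap: 68.7
finger_force: 0.0
```

Request:
{"fn": "play_rows", "kwargs": {
  "targets": [
    [0,0,0,0],
    [0,0,0,0],
    [0,0,0,0],
    [0,0,0,0],
    [0,0,0,0],
    [0,0,0,0],
    [0,0,0,0],
    [0,0,0,0]
  ],
  "jaw": 0,
  "squeeze": 20
}}

```text
clock: 20.23
eef_pos: [667.7, -3.5, 4.9]
tcp_rot: [0.659, 0.752, 0.001, 0.001]
force: [-1.2, -0.8, 6.3]
finger_gap: 41.8
finger_force: 20.0
```

Request:
{"fn": "play_rows", "kwargs": {
  "targets": [
    [0,0,5,0],
    [0,0,25,0],
    [0,0,60,0],
    [0,0,100,0],
    [0,0,140,0],
    [0,0,170,0],
    [0,0,170,0]
  ]
}}

```text
clock: 20.82
eef_pos: [670.8, -3.8, 181.9]
tcp_rot: [0.659, 0.752, 0.004, 0.005]
force: [0.9, -0.5, 0.2]
finger_gap: 41.9
finger_force: 20.4
```

Request:
{"fn": "play_rows", "kwargs": {
  "targets": [
    [-21,-32,0,0],
    [-42,-65,0,0],
    [-63,-97,0,0],
    [-84,-130,0,0],
    [-105,-162,0,0],
    [-126,-194,0,0],
    [-147,-227,0,0],
    [-168,-259,0,0],
    [-190,-292,0,0],
    [-211,-324,0,0],
    [-211,-324,0,0],
    [-211,-324,0,0],
    [-211,-324,0,0]
  ]
}}

```text
clock: 21.9
eef_pos: [455.4, -327.1, 173.1]
tcp_rot: [0.66, 0.752, 0.0, -0.0]
force: [-0.4, 0.3, -0.9]
finger_gap: 41.8
finger_force: 20.5
```

Request:
{"fn": "play_rows", "kwargs": {
  "targets": [
    [0,0,-40,0],
    [0,0,-80,0],
    [0,0,-115,0],
    [0,0,-140,0],
    [0,0,-152,0],
    [0,0,-158,0],
    [0,0,-161,0],
    [0,0,-163,0],
    [0,0,-164,0],
    [0,0,-165,0],
    [0,0,-165,0]
  ]
}}

```text
clock: 22.82
eef_pos: [456.3, -326.7, 9.8]
tcp_rot: [0.659, 0.752, 0.001, 0.0]
force: [0.3, 2.6, 6.2]
finger_gap: 42.0
finger_force: 20.5
```

Request:
{"fn": "play_rows", "kwargs": {
  "targets": [
    [0,0,0,0],
    [0,0,0,0],
    [0,0,0,0],
    [0,0,0,0]
  ],
  "jaw": 0.65
}}

```text
clock: 23.15
eef_pos: [455.5, -327.2, 8.3]
tcp_rot: [0.659, 0.752, 0.0, -0.0]
force: [-0.1, -0.4, 0.9]
finger_gap: 55.5
finger_force: 0.0
```

Request:
{"fn": "play_rows", "kwargs": {
  "targets": [
    [0,0,10,0],
    [0,0,40,0],
    [0,0,80,0],
    [0,0,120,0],
    [0,0,160,0],
    [0,0,200,0],
    [28,28,200,0],
    [56,56,200,0],
    [84,84,200,0],
    [112,112,200,0],
    [140,140,200,0],
    [168,168,200,0],
    [196,196,200,0],
    [208,211,200,0],
    [208,211,200,0],
    [208,211,200,0],
    [208,211,200,0],
    [208,211,200,0]
  ]
}}

```text
clock: 24.65
eef_pos: [662.7, -117.6, 208.6]
tcp_rot: [0.66, 0.751, -0.0, -0.0]
force: [-0.3, 0.2, 0.1]
finger_gap: 55.4
finger_force: 0.0
```

Run:
```python
from h import *
print(env.read_state()['eef_pos'])
c=wcap('w7')
p=c['pixels'].astype(int);m=((p[...,0]>1.3*p[...,2]+15)).astype(np.uint8)
n,l,st,ce=cv2.connectedComponentsWithStats(m)
for i in range(1,n):
    if st[i,4]>150: print(st[i])
for q in [(664,-117,126),(664,-117,51),(664,-117,6),(682,-117,126),(664,-99,126)]: print(q,proj(c,q).round(0))
```

```text
[ 662.72532785 -117.56594963  208.59157053]
[  528     0   112   268 15369]
[  483   171   157   284 17749]
[ 154  179   60   54 1444]
[ 300  201   51   71 2808]
[ 448  415   67   65 2187]
(664, -117, 126) [321. 246.]
(664, -117, 51) [321. 218.]
(664, -117, 6) [321. 207.]
(682, -117, 126) [347. 249.]
(664, -99, 126) [325. 220.]
```

View pics/w7.png

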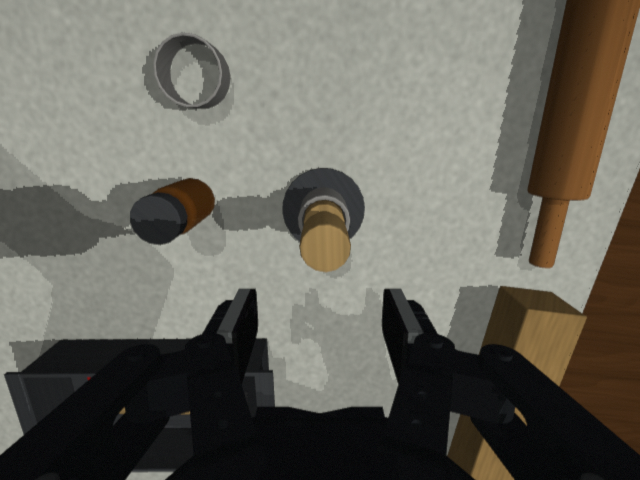

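The tamper head is at (325,246) with the holder plate at (323,205), both between the fingers (columns 257–383).

Request:
{"fn": "play_rows", "kwargs": {
  "targets": [
    [1.5,0,-40,0],
    [1.5,0,-75,0],
    [1.5,0,-100,0],
    [1.5,0,-115,0],
    [1.5,0,-122,0],
    [1.5,0,-125,0],
    [1.5,0,-125,0],
    [1.5,0,-125,0]
  ]
}}

```text
clock: 25.37
eef_pos: [665.9, -117.1, 84.8]
tcp_rot: [0.66, 0.752, 0.0, 0.001]
force: [-0.5, -0.1, 0.9]
finger_gap: 55.6
finger_force: 0.0
```

Request:
{"fn": "play_rows", "kwargs": {
  "targets": [
    [0,0,0,0],
    [0,0,0,0],
    [0,0,0,0],
    [0,0,0,0],
    [0,0,0,0],
    [0,0,0,0],
    [0,0,0,0],
    [0,0,0,0]
  ],
  "jaw": 0,
  "squeeze": 40
}}

```text
clock: 26.03
eef_pos: [666.2, -116.8, 85.1]
tcp_rot: [0.659, 0.752, 0.0, 0.001]
force: [-0.3, -0.9, 6.2]
finger_gap: 35.1
finger_force: 40.2
```

Request:
{"fn": "play_rows", "kwargs": {
  "targets": [
    [0,0,2,0],
    [0,0,5,0],
    [0,0,8,0],
    [0,0,12,0],
    [0,0,16,0],
    [0,0,20,0],
    [0,0,24,0],
    [0,0,28,0],
    [0,0,32,0],
    [0,0,36,0],
    [0,0,40,0],
    [0,0,44,0],
    [0,0,48,0],
    [0,0,52,0],
    [0,0,60,0],
    [0,0,75,0],
    [0,0,95,0],
    [0,0,115,0],
    [0,0,130,0],
    [0,0,130,0]
  ]
}}

```text
clock: 27.7
eef_pos: [667.1, -117.0, 217.8]
tcp_rot: [0.659, 0.752, 0.001, 0.003]
force: [0.7, -0.5, 0.0]
finger_gap: 34.9
finger_force: 40.0
```

Run:
```python
from h import *
t=viewer.capture('top');s=viewer.capture('scene')
a=cv2.resize(t['pixels'][160:360,360:580],(396,360));b=cv2.resize(s['pixels'][120:320,100:320],(396,360))
save('ts',np.hstack([a,b]))
```

```text
(no output)
```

View pics/ts.png

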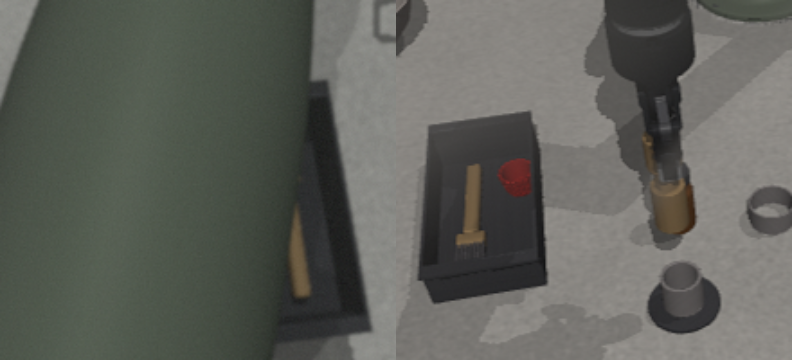

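Request:
{"fn": "play_rows", "kwargs": {
  "targets": [
    [-3,-5,0,0],
    [-9,-15,0,0],
    [-18,-31,0,0],
    [-28,-49,0,0],
    [-38,-67,0,0],
    [-48,-85,0,0],
    [-59,-103,0,0],
    [-70,-121,0,0],
    [-80,-139,0,0],
    [-90,-157,0,0],
    [-99,-172,0,0],
    [-106,-185,0,0],
    [-111,-194,0,0],
    [-114,-199,0,0],
    [-114,-199,0,0],
    [-114,-199,0,0]
  ]
}}

```text
clock: 29.13
eef_pos: [551.0, -315.2, 213.1]
tcp_rot: [0.659, 0.752, 0.0, -0.0]
force: [0.4, 0.3, -0.9]
finger_gap: 35.1
finger_force: 40.0
```

Request:
{"fn": "play_rows", "kwargs": {
  "targets": [
    [0,0,-10,0],
    [0,0,-25,0],
    [0,0,-42,0],
    [0,0,-60,0],
    [0,0,-78,0],
    [0,0,-94,0],
    [0,0,-107,0],
    [0,0,-117,0],
    [0,0,-123,0],
    [0,0,-126,0],
    [0,0,-128,0],
    [0,0,-129,0],
    [0,0,-129,0],
    [0,0,-129,0]
  ]
}}

```text
clock: 30.3
eef_pos: [551.5, -315.7, 85.0]
tcp_rot: [0.659, 0.752, 0.0, 0.001]
force: [0.1, -0.3, -0.5]
finger_gap: 35.3
finger_force: 40.0
```

Request:
{"fn": "play_rows", "kwargs": {
  "targets": [
    [0,0,-1,0],
    [0,0,-1.5,0],
    [0,0,-2,0],
    [0,0,-2.5,0],
    [0,0,-2.5,0]
  ]
}}

```text
clock: 30.72
eef_pos: [551.4, -315.7, 83.0]
tcp_rot: [0.659, 0.752, -0.0, 0.001]
force: [-2.4, 1.5, 7.1]
finger_gap: 34.9
finger_force: 40.9
```

Contact at the expected height; release and lift away.

Request:
{"fn": "play_rows", "kwargs": {
  "targets": [
    [0,0,0,0],
    [0,0,0,0],
    [0,0,0,0],
    [0,0,0,0],
    [0,0,0,0],
    [0,0,0,0]
  ],
  "jaw": 0.65
}}

```text
clock: 31.22
eef_pos: [551.0, -315.4, 81.6]
tcp_rot: [0.659, 0.752, -0.0, -0.0]
force: [0.5, 0.9, 0.6]
finger_gap: 55.5
finger_force: 0.0
```

Request:
{"fn": "play_rows", "kwargs": {
  "targets": [
    [0,0,5,0],
    [0,0,15,0],
    [0,0,35,0],
    [0,0,70,0],
    [0,0,110,0],
    [0,0,140,0],
    [-30,30,150,0],
    [-60,60,150,0],
    [-90,90,150,0],
    [-120,120,150,0],
    [-150,150,150,0],
    [-150,190,150,0],
    [-150,230,150,0],
    [-150,270,150,0],
    [-150,300,150,0],
    [-150,300,150,0],
    [-150,300,150,0],
    [-150,300,150,0]
  ]
}}

```text
clock: 32.72
eef_pos: [401.5, -15.6, 232.6]
tcp_rot: [0.659, 0.752, 0.0, 0.001]
force: [-0.2, 0.1, 0.6]
finger_gap: 55.4
finger_force: 0.0
```

Run:
```python
from h import *
t=viewer.capture('top');s=viewer.capture('scene')
a=cv2.resize(t['pixels'][180:370,100:590],(784,304));b=cv2.resize(s['pixels'][150:330,100:520],None,fx=784/420,fy=290/180)
save('end',np.vstack([a,b[:, :784]]))
```

```text
(no output)
```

View pics/end.png

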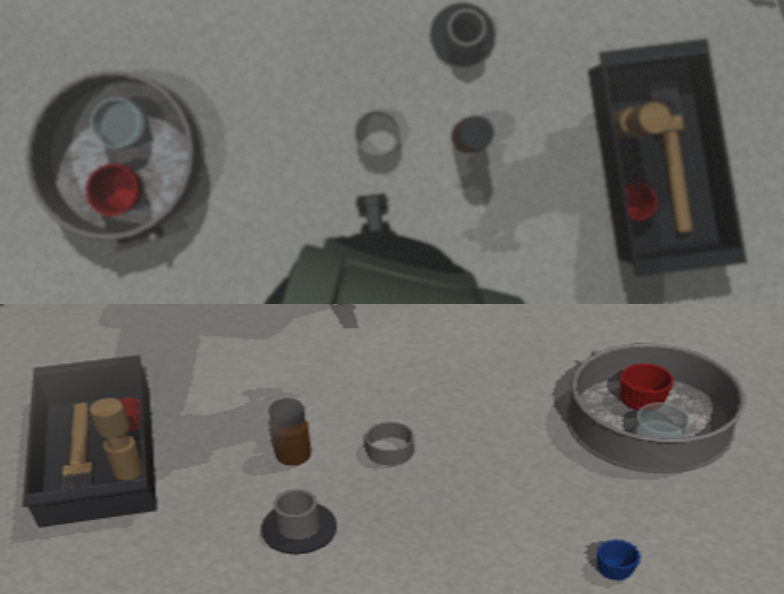

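Run:
```python
from h import *
t=viewer.capture('top');s=viewer.capture('scene')
for z in (124,104,31,4):print(z,proj(s,(551.5,-315.4,z)).round(1),proj(t,(551.5,-315.4,z)).round(1))
print('seen scene head (158.9,222) foot (165.9,245.6); top head disc (509.4,253)')
```

```text
124 [158.5 213.5] [507.4 252.8]
104 [160.7 220.7] [503.4 253.6]
31 [168.2 245.3] [490.1 256.3]
4 [170.9 253.9] [485.7 257.2]
seen scene head (158.9,222) foot (165.9,245.6); top head disc (509.4,253)
```

The predictions match what the cameras see, so the tamper is upright. In the final picture both pan pieces, the brush, the mini cup and the bystanders are in place. Handing in.

```bash
python3 -c "
from station import order
print(order.hand_in())"
```

```text
the job is handed in; nothing more can be done
None
```

The job is handed in at about 33 s on the robot's clock: the last pictures showed the ramekin and large cup upright in the pan, the brush, tamper and mini cup in the tin, and the pan, tin, jar and cutter still in place; the hand-in returned no verdict.

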